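Charge the cane oven with one glass rod

ROBOT

A 6-joint arm with a two-finger parallel gripper is mounted at the origin on the work surface. World frame = base frame: x ahead of the robot, y to its left, z up, the work surface at z = 0. Lengths are in mm, angles in degrees, forces in N, time in s.
With the tool pointing down it reaches from about 300 to 850 mm from the base axis. Payload 4.2 kg.
Tool frame: the origin (TCP) lies between the finger pads; the fingertips stand 14 mm ahead of it and the grasp point (between the pads) lies 5 mm behind it (env.finger_overhang is the distance from the TCP to the fingertips, in mm); z points along the fingers, y is the line along which they close (so a half turn about z gives the same grasp; the last joint's range is limited). The gripper opens to 91 mm and grips with 3 to 60 N. Pads are 32 mm wide; open, the fingers measure 118 mm over their backs; the gripper's body (76 mm by 178 mm) begins 60 mm behind the grasp point.
Start: joints at [-70.531, 18.312, 89.639, -0, 72.044, -1.146], TCP at [202.455, -538.199, 190.676] pointing down, gripper open.
Joint ranges: [-177.97, 177.97], [-48.28, 115.42], [12.27, 149.76], [-77.06, 257.06], [2.81, 150.46], [-146.56, 146.56]. Speed limits (degrees/s): [147.25, 147.25, 180, 180, 180, 180].

INTERFACE

Orientations are given as [roll, pitch, yaw] about the fixed x, y, z axes, in that order (R = Rz(yaw) Ry(pitch) Rx(roll)).
In Python, from workcell import status, cams, env, finder gives the robot as it stands.
- The arm moves only by the tool apply_moves, never from a script. Its argument "increments" is a list of rows, each a list of 7 numbers: the opening, from -1 (shut) to 1 (fully open), then the shift along the world's x, y, z in m, then the turn, a rotation vector about the world's x, y, z in degrees. In form: [[gripper, x, y, z, ax, ay, az], ...]. A call has 1 to 5 rows; each row shifts and turns the commanded pose from where the row before left it; what a row does not reach is not made up. A row lasts 1/12 s, in which the tool goes at most 41.7 mm and 7.16 degrees, less where a joint would pass 70% of its speed; a pose out of reach is approached as far as the arm can. A call with a gripper value outside its range is refused whole. The fingers move at their own pace and stop on an object; "newtons" is the grip in N (left out, the last holds). Time passes only in rows, so rows that do not move let the fingers close. It gives the time, the measured TCP pose, the force, the opening and the grip force at its end, in the units of the state.
- status.state(): the state, without advancing time (a new reading comes with each control period).
- cams.grab_frame(name): name is "scene" or "top" or "wrist"; returns a dict with "color" (400x640x3 uint8, red, green, blue), "intrinsics" (3x3 intrinsics, pixels), "R" (3x3) and "t" (3): a world point X has camera coordinates R X + t. Camera axes: x right, y down, z forward; pixel columns grow to the right and rows downward; lengths in mm; the calibration is good to about 2 mm. A picture is of the moment at which its call begins. There is no depth.
- env.job_done(): hands the job in; it is judged then, once.
Trained networks look in the newest picture that a camera, given by its name, has taken for a name from the list of things; names that differ only in an ending like _2 or _b are one class to them, and where a whole thing is asked for, a point or a joint stands for the part that bears it (a point fixed in the world has none). Each returns a list of dicts, best first, with "score" (0 to 1); they miss things now and then, are a little off and sometimes report something else, mostly with a low value. They report only what shows in the picture. A call takes as long as a camera call. They do not tell look-alikes from the thing itself.
- finder.boxes_of(query, camera): "rect" ([left, top, width, height] in pixels, round what is visible of it).
- finder.trace(query, camera): "pixels" (400x640 bool, what is visible of it) and "rect" ([left, top, width, height] in pixels, round what is visible of it).
The state is a dict: "time_s": time; "qpos": joint angles; "qvel": joint speeds; "effort": joint torques, N m; "ee_pos": TCP position; "ee_rot": TCP orientation; "force": force on the tool from outside, world axes, zero at the start; "torque": the same for the moment, N m; "gripper_width": finger opening in mm; "gripper_force": force on a finger pad.
Only numpy, scipy, OpenCV 4.12 (cv2) and the standard library are available. Lean on these libraries where they do the work, as an engineer would, in place of code of your own. Each camera call takes 0.05 s, during which the arm holds its last target. There are 200 camera calls.

TASK

Load the long thick amber glass rod from the white rack into the cold oven: lay it in the V-groove of the loading rail between the pusher and the flap, then slide the pusher by its wooden knob so that the rod goes in under the sprung flap and its far end gently touches the end stop inside. Then draw the pusher right back out and let go, with the flap shut behind the rod; leave the thin rod, the short rod and the other things on the table as they are.

Things in the scene. Friction and masses are not known exactly. Their poses are not given: they have to be found in the camera images.
- long_rod_mid (a point): the rod to load: round amber glass rod, 22 mm diameter, 150 mm long, about 140 g; the point is its centre, x along the rod. It starts lying level in one of three notches of the rack, its centre 39.6 mm above the table, overhanging the rack by 30 to 47 mm at each end
- thin_rod_mid (a point): a second rod in the rack, same glass, 12 mm diameter, 150 mm long; centre, x along the rod; to be left there
- short_rod_mid (a point): a third rod in the rack, same glass, 22 mm diameter, only 90 mm long; centre, x along the rod; to be left there
- rack: low white-painted wooden rack fixed on the table: two notched bars 12 mm thick, 200 mm long, 30 mm high, 60 mm apart (48 mm clear between them), their three V-notches 60 mm apart; the three rods lie across them in any order. Origin on the table at its centre; x along the rods, y along the bars
- oven: grey sheet-steel cane oven, does not move: 300 mm wide, 270 mm high, 290 mm deep, sight glass in the roof, control box on its +y side (to y = 200 mm). Origin on the table in the plane of its front, below the middle of the shut flap; x points level along the loading rail into the oven, z up. The rail stands out 400 mm from the middle of the front
- groove (a point): point on the bottom line of the rail's V-groove, 80 mm above the table, 95 mm in front of the flap: the rod's middle belongs above it when laid in; axes as the oven. Rail 41 mm wide, flat shoulders 5.2 mm above the point; groove 18 mm wide, 120 degrees, straight from oven x = -400 mm to the end stop at x = 202 mm. The 22 mm rod in it has its centre 12.7 mm above the groove bottom
- end_stop: fire-brick block that ends the groove inside the oven, seen through the roof glass; origin in the middle of its contact face, 12 mm below the groove bottom; same axes as the oven. A 150 mm rod that touches it has its centre at oven x = 127 mm and its tail 52 mm behind the flap
- flap (a joint): steel flap 90 mm wide closing the oven's mouth, hinged 152 mm above the table in the front plane, lower edge 1.3 mm above the rail's shoulders; 0 = shut, grows (rad, to 1.35) as it is pushed inwards; a light spring (0.5 to 1.5 N at the edge) shuts it. A slot 11 mm wide lets the pusher's blade through, not the rod. It clears the rod once the rod's tail is about 45 mm past the front plane
- pusher (a joint): travel (m) of the pusher on the rail: steel carriage 46 mm long and wide, 27 mm high above the groove bottom, with an upright wooden knob. 0 = fully back, 0.265 = foremost; 0.257 with the rod at the end stop. It slides with about 1 to 2 N and stays where it is left; starts within 20 mm of fully back
- pusher_knob (a point): centre of the pusher's turned wooden knob, the place to grip: 26 mm diameter, 53 mm tall, upright; this point is 142 mm above the table, 30 mm below it is the knob's foot, 23 mm above it its top
- pusher_nose (a point): front end of the pusher's blade, which pushes the rod's tail: 6 mm thick, 15 mm high, on the groove line, 140 mm ahead of the knob's axis; at oven x = -205 mm when fully back
There are look-alikes about, which are no part of the job. Leave any purple or yellow look-alike of the part that bears long_rod_mid alone.

How it is judged:
By the outcome, as a careful person would: the job done as asked, in the order asked, and still so for the second after the job is handed in, with the robot touching nothing.
It also fails if it takes over 61 s, if anything falls off the work surface, if the arm or the gripper's body presses on something with over 40 N, if the wrist force passes 120 N, or if a joint passes its speed limit or range.

## Working session

There is one attempt and no reset: what is moved stays moved. The work goes in short steps, Python scripts to look and compute and a tool call to move; the robot and the scene stay as the last step left them, time stands still between calls to the robot, and variables do not carry over. Pictures are saved under pics/ and viewed, at most 10 in all, crops included, and the job is handed in when it is done.

Besides the shell and the picture viewer there is one more tool, called after "Request:" by a JSON object that holds its "api" and its "payload", one argument or row to a line. apply_moves: Moves the arm, as the interface text tells. Its arguments: {"type":"object","properties":{"increments":{"type":"array","items":{"type":"array","items":{"type":"number"}}},"newtons":{"type":"number"}},"required":["increments"]}

```bash
mkdir -p pics; ls; cat > h.py <<'E'
import numpy as np, cv2
from workcell import status, cams, env, finder
def ray(f,u,v):
    K=np.array(f["intrinsics"]);R=np.array(f["R"]);t=np.array(f["t"])
    return -R.T@t, R.T@np.linalg.inv(K)@np.array([u,v,1.0])
def atz(f,u,v,z):
    c,d=ray(f,u,v); return c+d*(z-c[2])/d[2]
def px(f,X):
    p=np.array(f["intrinsics"])@(np.array(f["R"])@np.array(X)+np.array(f["t"])); return p[:2]/p[2]
def save(f,n,crop=None,s=1):
    im=f["color"][:,:,::-1]
    if crop: a,b,c,d=crop; im=im[b:b+d,a:a+c]
    cv2.imwrite("pics/"+n,cv2.resize(im,None,fx=s,fy=s,interpolation=cv2.INTER_CUBIC))
E
python3 - <<'E'
from h import *
for c in ["top","scene"]:
    f=cams.grab_frame(c); save(f,c+"1.png")
    np.savez(c+"1.npz",**{k:np.array(f[k]) for k in ("color","intrinsics","R","t")})
    print(c,ray(f,320,200))
    for q in ["long_rod_mid","thin_rod_mid","short_rod_mid","rack","oven","pusher_knob","pusher","flap","end_stop"]:
        print(q,[(round(d["score"],2),[int(x) for x in d["rect"]]) for d in finder.boxes_of(q,c)][:5])
print(status.state())
E
```

```text
pics
top (array([ 180.82625015,  -46.73179621, 1604.54068011]), array([ 1.69439076e-01, -8.32872830e-04, -9.85545382e-01]))
long_rod_mid [(0.9, [198, 233, 51, 18]), (0.83, [200, 186, 50, 7]), (0.79, [146, 196, 42, 28]), (0.31, [219, 143, 27, 60]), (0.27, [286, 177, 53, 18])]
thin_rod_mid [(0.72, [204, 150, 48, 2])]
short_rod_mid [(0.67, [215, 167, 29, 5]), (0.48, [217, 138, 31, 65])]
rack [(0.81, [218, 142, 30, 61]), (0.6, [216, 167, 30, 6])]
oven [(0.62, [264, 88, 260, 138]), (0.37, [213, 168, 34, 3])]
pusher_knob [(0.55, [284, 172, 55, 20])]
pusher [(0.82, [286, 175, 51, 17]), (0.65, [218, 142, 29, 60])]
flap [(0.42, [401, 166, 1, 24])]
end_stop []
scene (array([1034.82137625,  603.09319622, 1066.07115892]), array([-0.43640609, -0.53452187, -0.72414012]))
long_rod_mid [(0.96, [454, 298, 29, 54]), (0.71, [425, 244, 36, 40]), (0.56, [376, 272, 51, 37])]
thin_rod_mid [(0.76, [347, 300, 42, 40])]
short_rod_mid [(0.69, [367, 288, 30, 25])]
rack [(0.72, [345, 277, 66, 67]), (0.43, [366, 288, 30, 27])]
oven []
pusher_knob [(0.58, [306, 207, 52, 40])]
pusher [(0.62, [305, 209, 47, 38])]
flap [(0.57, [257, 167, 18, 22])]
end_stop [(0.43, [158, 85, 209, 185])]
{'time_s': 1.0, 'qpos': array([-7.05323049e+01,  1.83127738e+01,  8.96401747e+01, -1.50260799e-03,
        7.20446768e+01, -1.14423621e+00]), 'qvel': array([ 0.02311402, -0.022899  , -0.06906201,  0.06891648,  0.13179579,
        0.16421704]), 'effort': array([ 8.26402065e-04, -4.12357914e+01, -2.32232755e+01,  7.28935492e-02,
        3.76762880e-02,  3.24943767e-05]), 'ee_pos': array([ 202.43060589, -538.19320635,  190.65918346]), 'ee_rot': array([1.79997654e+02, 1.47658044e-03, 2.06123944e+01]), 'force': array([ 1.41601395, -0.49725317, -0.03864794]), 'torque': array([-0.03197645,  0.02122731, -0.02953764]), 'gripper_force': 0.0, 'gripper_width': 91.46957157373345}
```

View pics/top1.png

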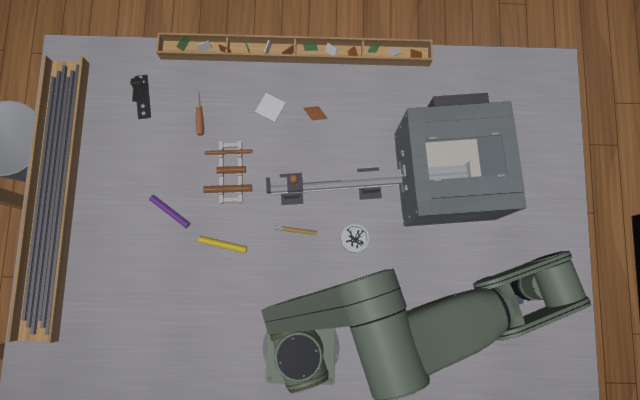

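View pics/scene1.png

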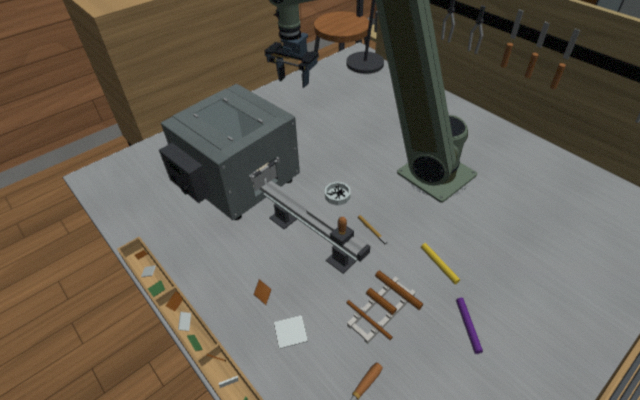

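```bash
python3 - <<'E'
from h import *
f=np.load("top1.npz"); save(f,"topc.png",(130,120,300,150),2.66)
E
```

```text
(no output)
```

View pics/topc.png

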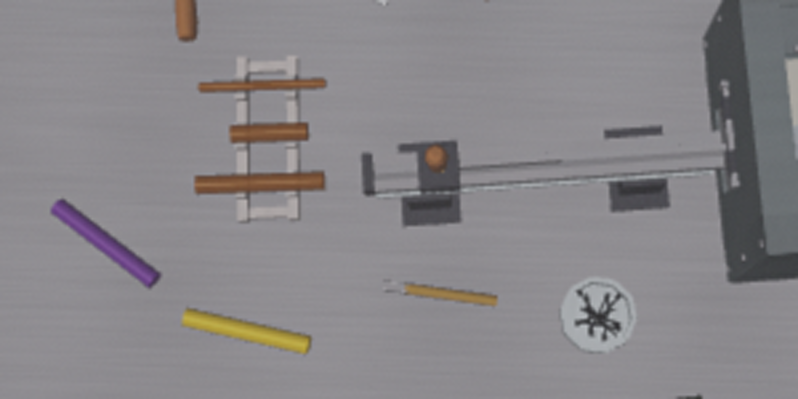

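The top view shows three amber rods in the rack. In full-image pixels:
- Thin rod, about (228,152).
- Short rod, about (231,170).
- Long thick rod, about (228,188). It fits the description: thick, and about 150 mm with overhang at both ends.

The yellow (222,244) and purple (169,211) rods are look-alikes on the table. The knob is at (294,179) and the flap at about (402,178).

```bash
python3 - <<'E'
from h import *
f=dict(np.load("top1.npz")); g=dict(np.load("scene1.npz"))
C=lambda u,v:(130+u/2.66,120+v/2.66)
hsv=cv2.cvtColor(f["color"],cv2.COLOR_RGB2HSV)
m=((hsv[...,0]<18)&(hsv[...,1]>110)).astype(np.uint8)
n,l,s,c=cv2.connectedComponentsWithStats(m)
for i in range(1,n):
    if s[i,4]>15 and 190<c[i][0]<310 and 140<c[i][1]<200:
        p=np.argwhere(l==i)[:,::-1].astype(np.float32); vx,vy,x0,y0=cv2.fitLine(p,cv2.DIST_L2,0,.01,.01).ravel()
        q=(p-[x0,y0])@[vx,vy]; a=(x0+q.min()*vx,y0+q.min()*vy);b=(x0+q.max()*vx,y0+q.max()*vy)
        A,B=atz(f,*a,42),atz(f,*b,42); print(s[i],c[i],"mid",(A+B)/2,"len",np.linalg.norm(A-B),"yaw",np.degrees(np.arctan2(*(B-A)[1::-1])))
def tri(p,q):
    (c1,d1),(c2,d2)=ray(f,*p),ray(g,*q); d1/=np.linalg.norm(d1);d2/=np.linalg.norm(d2)
    s=np.linalg.lstsq(np.c_[d1,-d2],c2-c1,rcond=None)[0]; X,Y=c1+s[0]*d1,c2+s[1]*d2; return (X+Y)/2,np.linalg.norm(X-Y)
print("knobtop",tri(C(436,156),(342,220)))
print("knob z160",atz(f,*C(436,157),160))
for n,p in dict(railA_low=C(377,195),railB_low=C(720,171),railA_up=C(375,178),railB_up=C(720,152)).items(): print(n,atz(f,*p,85))
E
```

```text
[205 150  47   4 117] [227.85470085 151.5982906 ] mid [596.67552024 246.20926924  42.        ] len 145.17350501383368 yaw -86.26105028379268
[217 167  28   6 148] [230.2972973  169.36486486] mid [539.45830883 235.15748866  42.        ] len 85.15299967898235 yaw -85.76149929137702
[290 175   7   7  39] [293.         178.15384615] mid [517.04787107  38.22424657  42.        ] len 19.19789231619231 yaw -177.995424999927
[204 185  47   7 249] [227.18875502 188.30923695] mid [478.64373228 242.58076149  42.        ] len 143.6631106861734 yaw -86.40631889596726
knobtop (array([490.8914391 ,  29.31920773, 155.12900479]), np.float64(0.12636860961491594))
knob z160 [488.69701731  29.07272403 160.        ]
railA_low [458.70433891  98.57440064  85.        ]
railB_low [ 497.0907704  -291.91662408   85.        ]
railA_up [478.34428822 101.68465171  85.        ]
railB_up [ 519.30443036 -291.94753036   85.        ]
```

Request:
{"api": "apply_moves", "payload": {
  "increments": [
    [0, 0.01, 0.039, 0.015, 0, 0, 3.65],
    [0, 0.01, 0.039, 0.015, 0, 0, 3.65],
    [0, 0.01, 0.039, 0.015, 0, 0, 3.65],
    [0, 0.01, 0.039, 0.015, 0, 0, 3.65],
    [0, 0.01, 0.039, 0.015, 0, 0, 3.65]
  ]
}}

```text
time_s: 1.42
ee_pos: [250.9, -347.3, 264.0]
ee_rot: [180.0, -0.0, 39.0]
force: [1.0, -0.3, -0.5]
gripper_width: 60.7
gripper_force: 0.0
```

Request:
{"api": "apply_moves", "payload": {
  "increments": [
    [0, 0.01, 0.039, 0.015, 0, 0, 3.65],
    [0, 0.01, 0.039, 0.015, 0, 0, 3.65],
    [0, 0.01, 0.039, 0.015, 0, 0, 3.65],
    [0, 0.01, 0.039, 0.015, 0, 0, 3.65],
    [0, 0.01, 0.039, 0.015, 0, 0, 3.65]
  ]
}}

```text
time_s: 1.83
ee_pos: [299.1, -158.2, 337.1]
ee_rot: [179.9, -0.0, 57.2]
force: [0.8, 1.1, -0.1]
gripper_width: 45.6
gripper_force: 0.0
```

Request:
{"api": "apply_moves", "payload": {
  "increments": [
    [0, 0.0177, 0.038, -0.01, 0, 0, 3.65],
    [0, 0.0177, 0.038, -0.01, 0, 0, 3.65],
    [0, 0.0177, 0.038, -0.01, 0, 0, 3.65],
    [0, 0.0177, 0.038, -0.01, 0, 0, 3.65],
    [0, 0.0177, 0.038, -0.01, 0, 0, 3.65]
  ]
}}

```text
time_s: 2.25
ee_pos: [385.3, 25.8, 287.8]
ee_rot: [179.9, -0.0, 75.6]
force: [0.7, -0.7, 0.8]
gripper_width: 46.1
gripper_force: 0.0
```

Request:
{"api": "apply_moves", "payload": {
  "increments": [
    [0, 0.0177, 0.038, -0.01, 0, 0, 3.65],
    [0, 0.0177, 0.038, -0.01, 0, 0, 3.65],
    [0, 0.0177, 0.038, -0.01, 0, 0, 3.65],
    [0, 0.0177, 0.038, -0.01, 0, 0, 3.65],
    [0, 0.0177, 0.038, -0.01, 0, 0, 3.65]
  ]
}}

```text
time_s: 2.67
ee_pos: [470.9, 209.6, 239.1]
ee_rot: [180.0, 0.0, 93.8]
force: [0.9, -0.3, -0.7]
gripper_width: 45.8
gripper_force: 0.0
```

```bash
python3 - <<'E'
from h import *
s=status.state(); print(s["time_s"],s["ee_pos"],s["ee_rot"],s["gripper_width"])
for c in ["wrist","top"]:
    f=cams.grab_frame(c); save(f,c+"2.png")
    np.savez(c+"2.npz",**{k:np.array(f[k]) for k in ("color","intrinsics","R","t")})
E
```

```text
2.6667 [470.92433888 209.55911077 239.06273577] [1.79969609e+02 4.27900563e-03 9.38377404e+01] 45.84740781367581
```

View pics/wrist2.png

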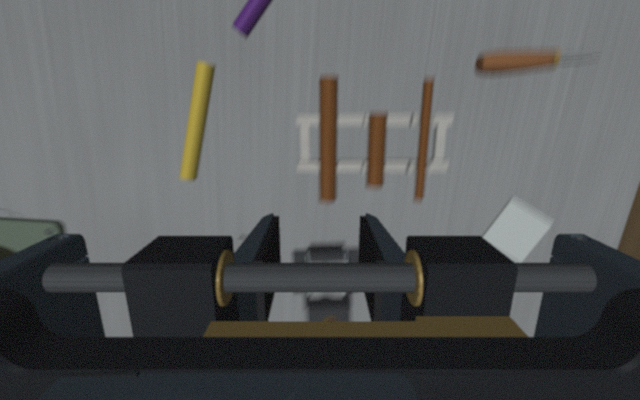

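The wrist view shows the long rod at (328,75)-(328,200), the short rod at (376,150) and the thin rod at (425,140). The bars are at rows ~119 and ~166.

```bash
python3 - <<'E'
from h import *
s=status.state(); print(s["ee_pos"])
f=dict(np.load("wrist2.npz"))
hsv=cv2.cvtColor(f["color"],cv2.COLOR_RGB2HSV)
m=((hsv[...,0]<18)&(hsv[...,1]>110)).astype(np.uint8); m[215:]=0
n,l,st,c=cv2.connectedComponentsWithStats(m)
for i in range(1,n):
    if st[i,4]>200:
        p=np.argwhere(l==i)[:,::-1].astype(np.float32); x,y,w,h,_=st[i]
        vx,vy,x0,y0=cv2.fitLine(p,cv2.DIST_L2,0,.01,.01).ravel()
        e=[(x0+(v-y0)*vx/vy,v) for v in (y+1,y+h-1)]
        A,B=[atz(f,*q,43) for q in e]; print(st[i],"mid",((A+B)/2).round(1),"len",np.linalg.norm(A-B).round(1),"yaw",np.degrees(np.arctan2(*(B-A)[1::-1])).round(2))
for p in [(345,119),(345,166),(400,119),(400,166),(302,119),(297,166)]: print("bar",p,atz(f,*p,30).round(1))
t=dict(np.load("top2.npz")); save(t,"top2c.png",(270,140,160,80),5)
E
```

```text
[471.52724287 211.73922041 236.79083334]
[477  56  77  14 794] mid [659.3 348.2  43. ] len 194.9 yaw -172.4
[ 321   80   15  119 1652] mid [479.  245.8  43. ] len 141.5 yaw -86.1
[416  83  16 114 777] mid [595.4 253.2  43. ] len 135.5 yaw -86.07
[368 117  17  67 947] mid [539.2 238.7  43. ] len 79.9 yaw -86.04
bar (345, 119) [498.9 274.5  30. ]
bar (345, 166) [504.1 215.8  30. ]
bar (400, 119) [566.9 279.1  30. ]
bar (400, 166) [574.8 220.6  30. ]
bar (302, 119) [445.7 271.   30. ]
bar (297, 166) [442.3 211.7  30. ]
```

View pics/top2c.png

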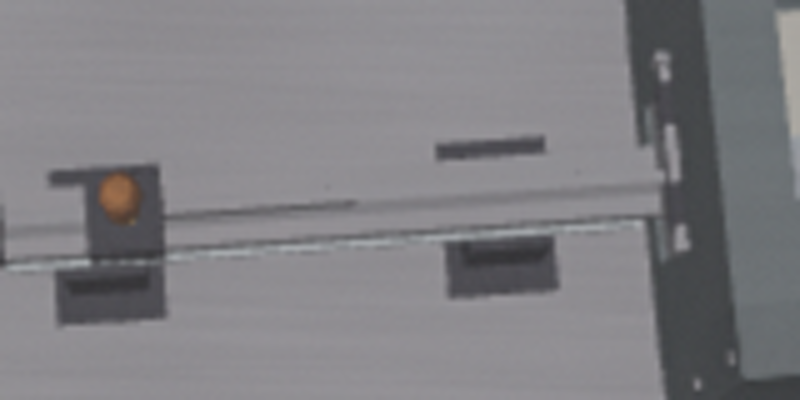

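The crop shows:
- The rail's near edge runs from (0,268) to (645,222).
- The pusher blade lies on the groove line from (165,217) to its nose at (355,203).
- The knob is at (119,197).
- The oven front meets the rail at about (655,205).

```bash
python3 - <<'E'
from h import *
f=dict(np.load("top2.npz"))
P=lambda u,v,z:atz(f,270+u/5,140+v/5,z).round(1)
a,b=P(165,256,85),P(640,221,85); print("edge",a,b,"yaw",np.degrees(np.arctan2(*(b-a)[1::-1])))
d=(b-a)/np.linalg.norm(b-a); n=np.array([-d[1],d[0],0]); print("center by edge",a+20.5*n,b+20.5*n)
for z in(95,100): print("blade",P(165,217,z),P(355,203,z))
print("groove line far",P(640,188,82)); print("front",P(655,205,85)); print("knob",P(119,197,155),P(119,190,165))
print("carriage front corners z107",P(162,165,107),P(162,255,107))
E
```

```text
edge [467.7   4.2  85. ] [ 497.1 -283.8   85. ] yaw -84.17124703926478
center by edge [488.09401234   6.28188876  85.        ] [ 517.49401234 -281.71811124   85.        ]
blade [489.8   4.6  95. ] [ 501.5 -109.9   95. ]
blade [488.8   4.4 100. ] [ 500.5 -109.7  100. ]
groove line far [ 518.3 -284.3   82. ]
front [ 507.3 -292.9   85. ]
knob [488.6  29.6 155. ] [490.6  29.2 165. ]
carriage front corners z107 [519.2   7.  107. ] [464.1   5.2 107. ]
```

Request:
{"api": "apply_moves", "payload": {
  "increments": [
    [0, 0.002, 0.008, -0.03, 0, 0, 0],
    [0, 0.002, 0.008, -0.03, 0, 0, 0],
    [0, 0.002, 0.008, -0.03, 0, 0, 0],
    [0, 0.001, 0.005, -0.03, 0, 0, 0],
    [0, 0, 0, -0.02, 0, 0, 0]
  ]
}}

```text
time_s: 3.18
ee_pos: [476.4, 236.0, 97.1]
ee_rot: [-179.9, 0.1, 93.6]
force: [-0.1, -0.1, -0.2]
gripper_width: 45.9
gripper_force: 0.0
```

Request:
{"api": "apply_moves", "payload": {
  "increments": [
    [0, 0, 0, 0, 0, 0, 0],
    [0, 0, 0, 0, 0, 0, 0]
  ]
}}

```text
time_s: 3.35
ee_pos: [477.1, 235.7, 99.3]
ee_rot: [-179.9, 0.0, 93.6]
force: [-0.6, 0.2, 1.0]
gripper_width: 45.5
gripper_force: 0.0
```

Request:
{"api": "apply_moves", "payload": {
  "increments": [
    [0, 0.001, 0.002, -0.02, 0, 0, 0],
    [0, 0.001, 0.003, -0.02, 0, 0, 0.2],
    [0, 0, 0, -0.012, 0, 0, 0],
    [0, 0, 0, -0.008, 0, 0, 0],
    [0, 0, 0, 0, 0, 0, 0]
  ],
  "newtons": 15
}}

```text
time_s: 3.77
ee_pos: [479.8, 241.1, 39.8]
ee_rot: [180.0, 0.0, 93.8]
force: [0.4, 0.9, 1.0]
gripper_width: 45.6
gripper_force: 0.0
```

Request:
{"api": "apply_moves", "payload": {
  "increments": [
    [-1, 0, 0, 0, 0, 0, 0],
    [-1, 0, 0, 0, 0, 0, 0],
    [-1, 0, 0, 0, 0, 0, 0],
    [-1, 0, 0, 0, 0, 0, 0],
    [-1, 0, 0, 0, 0, 0, 0]
  ]
}}

```text
time_s: 4.18
ee_pos: [479.9, 241.6, 40.1]
ee_rot: [179.9, -0.0, 93.8]
force: [-0.1, 0.5, -0.3]
gripper_width: 15.1
gripper_force: 0.0
```

```bash
python3 - <<'E'
from h import *
s=status.state(); print(s["ee_pos"],s["gripper_width"],s["gripper_force"])
a=cams.grab_frame("scene"); b=cams.grab_frame("wrist")
A=cv2.resize(a["color"][230:360,320:500],(540,390)); B=cv2.resize(b["color"],(540,338))
im=np.vstack([A,B])[:,:,::-1]; cv2.imwrite("pics/g3.png",cv2.resize(im,(445,600)))
E
```

```text
[479.90225028 241.55568849  40.08972521] 15.13481864234589 0.0
```

View pics/g3.png

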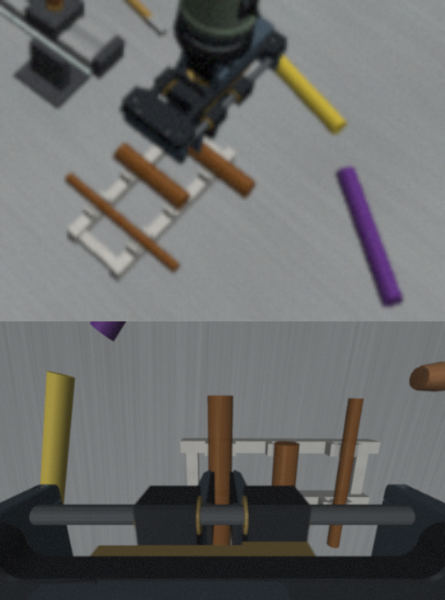

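Request:
{"api": "apply_moves", "payload": {
  "increments": [
    [-1, 0, 0, 0, 0, 0, 0],
    [-1, 0, 0, 0, 0, 0, 0],
    [-1, 0, 0, 0, 0, 0, 0]
  ]
}}

```text
time_s: 4.53
ee_pos: [479.5, 241.4, 39.4]
ee_rot: [-180.0, 0.0, 93.8]
force: [-0.4, -0.1, -0.1]
gripper_width: 0.1
gripper_force: 0.0
```

```bash
python3 - <<'E'
from h import *
f=cams.grab_frame("wrist"); g=cams.grab_frame("scene"); s=status.state(); p=s["ee_pos"]; print(p)
np.savez("w4.npz",**{k:np.array(f[k]) for k in ("color","intrinsics","R","t")})
for n,X in dict(tip=p-[0,0,14],tcp=p,grasp=p+[0,0,5],body=p+[0,0,65]).items(): print(n,px(f,X),px(g,X))
d=np.array([.063,-.998,0])
for k in(-75,0,75): print("rod",k,px(f,np.array([479,243,39.6])+k*d),px(g,np.array([479,243,39.6])+k*d))
A=cv2.resize(g["color"][250:330,350:450],(600,480)); B=cv2.resize(f["color"],(600,375))
cv2.imwrite("pics/g4.png",cv2.resize(np.vstack([A,B])[:,:,::-1],(420,598)))
E
```

```text
[479.54604776 241.41806714  39.41091553]
tip [319.1230633  219.79869142] [397.57780093 292.44040672]
tcp [319.12369479 226.985887  ] [398.09467226 289.66494417]
grasp [319.12394079 229.78561496] [398.28141219 288.66220009]
body [319.1281768  277.99655761] [400.61467619 276.13318851]
rod -75 [318.80718717 105.19884058] [421.28011123 307.17569185]
rod 0 [318.44962726 224.76626267] [398.67522069 289.88486767]
rod 75 [318.15452164 323.4490798 ] [377.44418874 273.64492879]
```

View pics/g4.png

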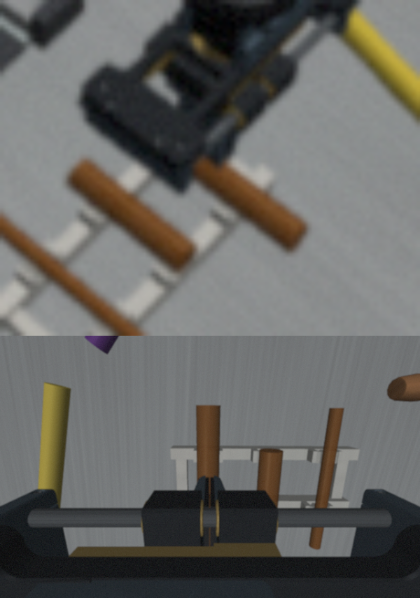

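```bash
python3 - <<'E'
from h import *
print(env.finger_overhang, [x for x in dir(env) if x[0]!='_'])
f=dict(np.load("w4.npz")); save(f,"w4c.png",(250,160,140,110),5)
print(ray(f,319,220),np.array(f["intrinsics"]))
E
```

```text
14.0 ['Unreachable', 'finger_overhang', 'job_done']
(array([474.62597396, 315.29553496, 233.64252549]), array([ 0.02197805, -0.33587144, -0.94472149])) [[316.09842671   0.         319.04871466]
 [  0.         316.09842671 195.94468165]
 [  0.           0.           1.        ]]
```

View pics/w4c.png

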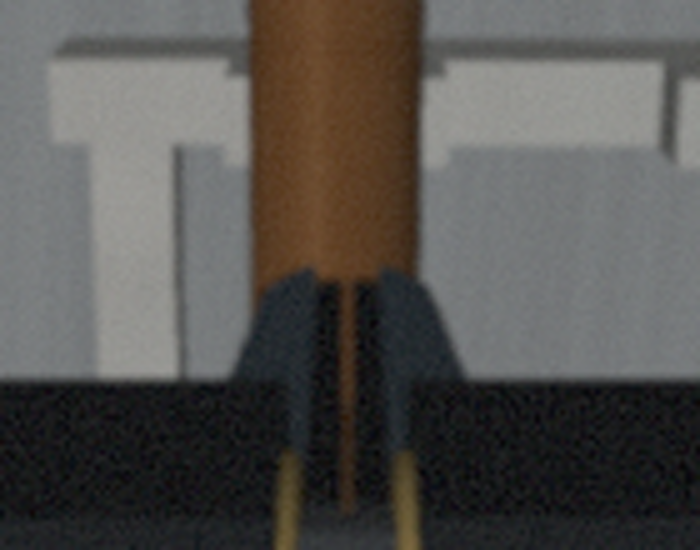

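Request:
{"api": "apply_moves", "payload": {
  "increments": [
    [0, 0, 0, 0, 0, 0, 0],
    [0, 0, 0, 0, 0, 0, 0],
    [0, 0, 0, 0, 0, 0, 0],
    [0, 0, 0, 0, 0, 0, 0],
    [0, 0, 0, 0, 0, 0, 0]
  ]
}}

```text
time_s: 5.05
ee_pos: [479.6, 241.4, 39.4]
ee_rot: [180.0, 0.0, 93.8]
force: [-0.1, -0.7, -0.1]
gripper_width: 31.0
gripper_force: 0.0
```

```bash
python3 - <<'E'
from h import *
f=cams.grab_frame("wrist"); s=status.state(); print(s["ee_pos"],s["gripper_width"])
save(f,"w5.png",(250,160,140,110),5)
p=s["ee_pos"];yaw=np.radians(s["ee_rot"][2]); c=np.array([np.sin(yaw),-np.cos(yaw),0]); w=np.array([-c[1],c[0],0])
if w[1]<0: w=-w
for z in(26,40,50,60): print(z,[px(f,np.r_[p[:2],z]+k*s["gripper_width"]/2*c+m*w).round(1) for k in(-1,1) for m in (0,16)])
E
```

```text
[479.57252099 241.43142074  39.46188517] 35.006332663747784
26 [array([294. , 220.1]), array([293.5, 197.9]), array([344.3, 220. ]), array([344.8, 197.9])]
40 [array([292.3, 227.3]), array([291.7, 203.8]), array([345.9, 227.3]), array([346.5, 203.8])]
50 [array([291., 233.]), array([290.4, 208.5]), array([347.3, 233. ]), array([347.9, 208.5])]
60 [array([289.5, 239.4]), array([288.9, 213.7]), array([348.7, 239.4]), array([349.4, 213.7])]
```

View pics/w5.png

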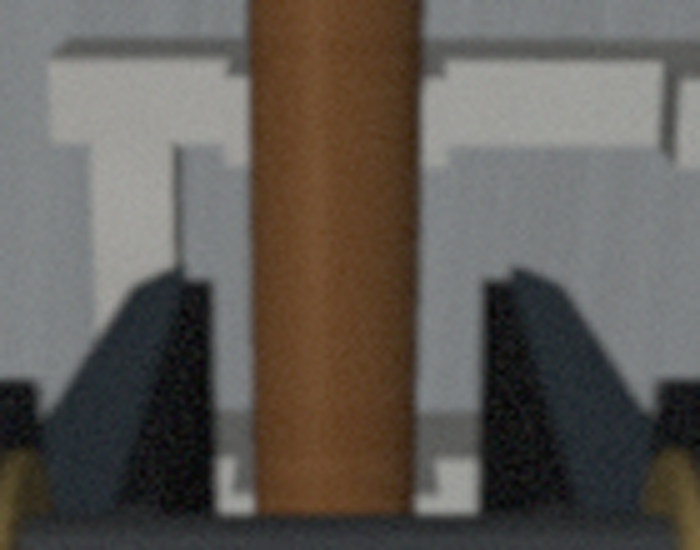

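The rod lies between the open pads, but the fingertips look higher than stated (tip edge at row 215 means z≈60, not 26). So the gripper closed above the rod. I'll go down in small steps and watch the force.

Request:
{"api": "apply_moves", "payload": {
  "increments": [
    [0, 0, 0, -0.008, 0, 0, 0],
    [0, 0, 0, 0, 0, 0, 0],
    [0, 0, 0, 0, 0, 0, 0]
  ]
}}

```text
time_s: 5.35
ee_pos: [479.0, 241.1, 30.7]
ee_rot: [-179.9, 0.0, 93.8]
force: [-0.2, 0.8, -0.5]
gripper_width: 45.6
gripper_force: 0.0
```

Request:
{"api": "apply_moves", "payload": {
  "increments": [
    [0, 0, 0, -0.006, 0, 0, 0],
    [0, 0, 0, 0, 0, 0, 0],
    [0, 0, 0, 0, 0, 0, 0]
  ]
}}

```text
time_s: 5.6
ee_pos: [479.2, 241.3, 25.0]
ee_rot: [-180.0, 0.0, 93.8]
force: [0.3, -0.6, 0.4]
gripper_width: 45.7
gripper_force: 0.0
```

```bash
python3 - <<'E'
from h import *
f=cams.grab_frame("wrist"); s=status.state(); print(s["ee_pos"],s["gripper_width"],s["force"])
p=s["ee_pos"];yaw=np.radians(s["ee_rot"][2]); c=np.array([np.sin(yaw),-np.cos(yaw),0]); w=np.array([-c[1],c[0],0])
if w[1]<0: w=-w
for z in(10,30,50): print(z,[px(f,np.r_[p[:2],z]+k*s["gripper_width"]/2*c+16*w).round(1) for k in(-1,1)])
g=cv2.cvtColor(f["color"],cv2.COLOR_RGB2GRAY)
for r in(218,222,226,230): print(r,g[r,270:370:2].tolist())
E
```

```text
[479.44084877 241.35795399  25.23273195] 45.636105614997426 [ 0.16045607 -0.52587427 -0.10935457]
10 [array([286.2, 197.2]), array([352.6, 197.2])]
30 [array([283. , 205.7]), array([355.9, 205.7])]
50 [array([279. , 216.1]), array([359.8, 216.1])]
218 [42, 31, 14, 13, 67, 156, 147, 95, 129, 131, 133, 132, 132, 130, 113, 68, 67, 73, 76, 78, 81, 87, 86, 79, 76, 76, 75, 69, 68, 65, 60, 53, 59, 119, 132, 134, 126, 129, 131, 130, 129, 132, 130, 130, 126, 59, 27, 9, 36, 41]
222 [32, 24, 12, 19, 59, 152, 151, 89, 129, 132, 133, 132, 132, 131, 111, 68, 70, 74, 73, 79, 83, 85, 86, 83, 76, 79, 73, 71, 67, 63, 60, 55, 59, 129, 134, 133, 129, 131, 129, 129, 129, 131, 129, 129, 126, 53, 23, 7, 26, 36]
226 [26, 17, 20, 22, 56, 149, 156, 95, 130, 133, 130, 134, 135, 131, 110, 67, 69, 73, 76, 79, 79, 88, 82, 80, 75, 76, 73, 72, 68, 63, 57, 53, 64, 131, 134, 130, 130, 132, 133, 128, 131, 130, 128, 129, 125, 48, 21, 22, 12, 28]
230 [25, 27, 19, 19, 44, 139, 158, 90, 128, 133, 134, 133, 127, 127, 120, 69, 68, 72, 73, 76, 83, 85, 87, 76, 78, 75, 70, 70, 67, 64, 55, 47, 61, 128, 132, 134, 132, 129, 128, 127, 129, 127, 130, 130, 111, 45, 22, 12, 19, 22]
```

Request:
{"api": "apply_moves", "payload": {
  "increments": [
    [0, 0, 0, -0.01, 0, 0, 0],
    [0, 0, 0, 0, 0, 0, 0]
  ]
}}

```text
time_s: 5.82
ee_pos: [478.7, 240.9, 14.0]
ee_rot: [-179.9, 0.1, 93.8]
force: [0.3, -0.3, -0.8]
gripper_width: 45.7
gripper_force: 0.0
```

Request:
{"api": "apply_moves", "payload": {
  "increments": [
    [0, 0, 0, -0.007, 0, 0, 0],
    [0, 0, 0, 0, 0, 0, 0]
  ]
}}

```text
time_s: 5.98
ee_pos: [478.7, 241.0, 7.2]
ee_rot: [-179.9, 0.0, 93.8]
force: [-0.0, -0.3, 1.0]
gripper_width: 45.2
gripper_force: 0.0
```

Request:
{"api": "apply_moves", "payload": {
  "increments": [
    [-1, 0, 0, 0, 0, 0, 0],
    [-1, 0, 0, 0, 0, 0, 0],
    [-1, 0, 0, 0, 0, 0, 0],
    [-1, 0, 0, 0, 0, 0, 0],
    [-1, 0, 0, 0, 0, 0, 0]
  ]
}}

```text
time_s: 6.4
ee_pos: [477.9, 241.3, 8.5]
ee_rot: [-179.8, 0.0, 93.8]
force: [-4.1, 1.2, 3.2]
gripper_width: 21.8
gripper_force: 15.0
```

Gripped at width 21.8. The fingertips really sit about 24 mm above the reported TCP, so they are about 7.5 mm below the rod's centre, the same as the rail shoulders. I'll regrip 4 mm higher so they clear the rail.

Request:
{"api": "apply_moves", "payload": {
  "increments": [
    [-0.3, 0, 0, 0, 0, 0, 0],
    [-0.3, 0, 0, 0, 0, 0, 0],
    [-0.3, 0, 0, 0.004, 0, 0, 0],
    [-0.3, 0, 0, 0, 0, 0, 0]
  ]
}}

```text
time_s: 6.73
ee_pos: [480.6, 241.7, 13.2]
ee_rot: [179.9, -0.0, 93.8]
force: [-0.6, 0.4, -0.0]
gripper_width: 31.9
gripper_force: 0.0
```

Request:
{"api": "apply_moves", "payload": {
  "increments": [
    [-1, 0, 0, 0, 0, 0, 0],
    [-1, 0, 0, 0, 0, 0, 0],
    [-1, 0, 0, 0, 0, 0, 0],
    [-1, 0, 0, 0, 0, 0, 0]
  ],
  "newtons": 18
}}

```text
time_s: 7.07
ee_pos: [477.9, 241.2, 12.5]
ee_rot: [-179.8, 0.0, 93.8]
force: [-4.6, 1.0, 5.4]
gripper_width: 21.6
gripper_force: 18.0
```

Request:
{"api": "apply_moves", "payload": {
  "increments": [
    [-1, 0, 0, 0.003, 0, 0, 0],
    [-1, 0, 0, 0.007, 0, 0, 0],
    [-1, 0, 0, 0.015, 0, 0, 0],
    [-1, 0, 0, 0.02, 0, 0, 0],
    [-1, 0, 0, 0.02, 0, 0, 0]
  ]
}}

```text
time_s: 7.48
ee_pos: [479.9, 241.2, 78.1]
ee_rot: [180.0, 0.0, 93.8]
force: [0.2, 0.4, -1.8]
gripper_width: 21.8
gripper_force: 18.0
```

Request:
{"api": "apply_moves", "payload": {
  "increments": [
    [-1, 0, 0, 0.035, 0, 0, 0],
    [-1, 0, 0, 0.035, 0, 0, 0],
    [-1, 0.002, -0.02, 0.035, 0, 0, 0.5],
    [-1, 0.002, -0.03, 0.02, 0, 0, 0.5],
    [-1, 0.002, -0.036, 0, 0, 0, 0.5]
  ]
}}

```text
time_s: 7.9
ee_pos: [489.4, 156.4, 208.3]
ee_rot: [179.3, -0.1, 95.5]
force: [1.9, -0.5, -1.6]
gripper_width: 21.7
gripper_force: 18.0
```

Request:
{"api": "apply_moves", "payload": {
  "increments": [
    [-1, 0.003, -0.037, 0, 0, 0, 0.5],
    [-1, 0.003, -0.037, 0, 0, 0, 0],
    [-1, 0.003, -0.037, 0, 0, 0, 0],
    [-1, 0.003, -0.037, 0, 0, 0, 0],
    [-1, 0.003, -0.037, 0, 0, 0, 0]
  ]
}}

```text
time_s: 8.32
ee_pos: [500.8, -31.7, 203.1]
ee_rot: [179.9, 0.1, 95.8]
force: [1.1, 0.7, -0.9]
gripper_width: 21.4
gripper_force: 18.0
```

Request:
{"api": "apply_moves", "payload": {
  "increments": [
    [-1, 0.003, -0.037, 0, 0, 0, 0],
    [-1, 0.003, -0.037, 0, 0, 0, 0],
    [-1, 0.003, -0.035, 0, 0, 0, 0],
    [-1, 0.002, -0.03, 0, 0, 0, 0],
    [-1, 0, 0, 0, 0, 0, 0]
  ]
}}

```text
time_s: 8.73
ee_pos: [512.3, -174.4, 202.6]
ee_rot: [179.9, 0.3, 95.5]
force: [0.2, 0.8, -1.2]
gripper_width: 21.6
gripper_force: 18.0
```

Request:
{"api": "apply_moves", "payload": {
  "increments": [
    [-1, 0, 0, 0, 0, 0, 0],
    [-1, 0, 0, 0, 0, 0, 0]
  ]
}}

```text
time_s: 8.9
ee_pos: [511.5, -168.4, 202.5]
ee_rot: [180.0, -0.0, 95.8]
force: [-0.5, 0.5, -1.7]
gripper_width: 21.6
gripper_force: 18.0
```

```bash
python3 - <<'E'
from h import *
s=status.state(); print(s["time_s"],s["ee_pos"],s["ee_rot"],s["gripper_width"])
I=[]
for c in ["wrist","top","scene"]:
    f=cams.grab_frame(c); np.savez(c+"6.npz",**{k:np.array(f[k]) for k in ("color","intrinsics","R","t")}); I.append(f["color"])
z=lambda i,a,b,w,h:cv2.resize(I[i][b:b+h,a:a+w],(400,300) ,interpolation=3)
im=np.vstack([np.hstack([cv2.resize(I[0],(400,300)),z(1,280,130,140,105)]),np.hstack([z(2,230,130,160,120),z(0,240,100,160,120)])])
cv2.imwrite("pics/m6.png",im[:,:,::-1])
E
```

```text
8.9 [ 511.49373621 -168.38818594  202.51511584] [ 1.79986163e+02 -1.96894245e-02  9.57873044e+01] 21.58093855840066
```

View pics/m6.png

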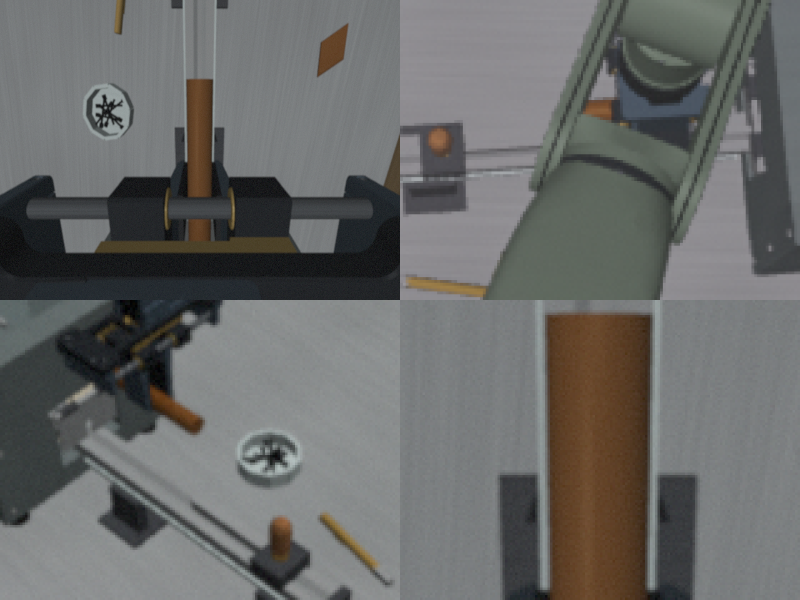

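The combined picture shows the rod held above the rail, nearly parallel and centred. In the wrist view the rail's bright edges are at columns ~295 and ~344, and the rod's tail is at row ~106.

```bash
python3 - <<'E'
from h import *
f=dict(np.load("wrist6.npz")); g=cv2.cvtColor(f["color"],cv2.COLOR_RGB2GRAY).astype(float)
for r in (30,60,90,130,170): print(r,g[r,284:358].astype(int).tolist())
h=cv2.cvtColor(f["color"],cv2.COLOR_RGB2HSV); m=(h[...,0]<18)&(h[...,1]>110)
for r in (102,104,106,108,110,120,150,180): 
    c=np.where(m[r,270:370])[0]+270; print(r,(c.min(),c.max(),len(c)) if len(c) else None)
E
```

```text
30 [121, 118, 122, 121, 125, 125, 122, 124, 133, 147, 152, 145, 133, 128, 124, 127, 126, 126, 124, 127, 127, 128, 125, 125, 119, 114, 107, 101, 102, 103, 107, 113, 118, 122, 122, 122, 125, 123, 120, 119, 120, 123, 122, 120, 120, 126, 124, 125, 125, 126, 125, 125, 123, 126, 125, 128, 123, 125, 136, 151, 154, 145, 133, 122, 121, 123, 123, 122, 121, 120, 121, 122, 122, 122]
60 [122, 120, 122, 123, 123, 126, 123, 126, 127, 142, 153, 151, 140, 130, 124, 128, 128, 128, 129, 124, 126, 126, 127, 125, 127, 119, 110, 105, 106, 105, 109, 111, 120, 123, 128, 122, 124, 125, 121, 124, 121, 120, 121, 121, 126, 128, 125, 127, 125, 125, 127, 129, 125, 126, 127, 125, 127, 132, 147, 159, 153, 140, 126, 121, 124, 125, 127, 126, 125, 125, 121, 123, 122, 123]
90 [122, 122, 129, 126, 120, 123, 122, 122, 122, 130, 145, 153, 146, 135, 126, 128, 127, 124, 128, 127, 127, 128, 125, 126, 126, 121, 111, 109, 106, 106, 106, 115, 123, 127, 126, 128, 124, 123, 124, 122, 120, 124, 123, 120, 126, 124, 126, 125, 126, 127, 127, 123, 126, 126, 128, 128, 129, 140, 154, 157, 147, 130, 127, 124, 125, 126, 123, 123, 123, 125
[... 214 characters left out ...]
67, 71, 68, 62, 63, 62, 59, 64, 55, 51, 54, 43, 58, 95, 140, 152, 146, 130, 127, 127, 126, 128, 127, 123, 126, 129, 130, 125, 126, 124, 123]
170 [71, 70, 68, 73, 76, 68, 72, 74, 72, 69, 82, 119, 146, 146, 120, 83, 67, 57, 67, 66, 72, 70, 70, 70, 75, 74, 76, 73, 81, 82, 82, 82, 80, 77, 78, 73, 74, 76, 70, 72, 73, 70, 66, 68, 70, 67, 66, 63, 60, 62, 59, 55, 57, 49, 49, 83, 126, 146, 130, 98, 81, 78, 78, 76, 74, 74, 75, 76, 77, 76, 79, 73, 77, 81]
102 None
104 None
106 (np.int64(303), np.int64(334), 32)
108 (np.int64(299), np.int64(339), 41)
110 (np.int64(299), np.int64(339), 41)
120 (np.int64(300), np.int64(339), 40)
150 (np.int64(300), np.int64(338), 39)
180 (np.int64(301), np.int64(337), 37)
```

```bash
python3 - <<'E'
from h import *
f=dict(np.load("wrist6.npz"))
a,b=atz(f,318.85,30,85),atz(f,318.8,170,85); c,d=atz(f,319.3,110,232),atz(f,319.2,180,232)
for p,q in((a,b),(c,d)):
    k=(q-p)/(q-p)[1]; print(p.round(1),q.round(1),"yaw",np.degrees(np.arctan2(*(q-p)[1::-1])).round(2),"x at y=-200",(p+k*(-200-p[1]))[0].round(1))
w=[np.linalg.norm(atz(f,x,30,85)-atz(f,y,30,85)) for x,y in[(294,343.7)]]; print("railw",w)
t=atz(f,319,105.5,238); print("tail",t,"rod mid y",t[1]-75*.995)
f=dict(np.load("top6.npz")); g=cv2.cvtColor(f["color"],cv2.COLOR_RGB2GRAY).astype(int)
# oven front / flap profile along the rail in the top view from picture 2
f2=dict(np.load("top2.npz")); g2=cv2.cvtColor(f2["color"],cv2.COLOR_RGB2GRAY).astype(int)
for r in(176,178,180,182): print(r,g2[r,392:414].tolist())
for y in(-285,-290,-295,-300): print(y,px(f2,[488.9+(5-y)*.102,y,85]).round(1),px(f2,[488.9+(5-y)*.102,y,152]).round(1))
E
```

```text
[496.9 -26.3  85. ] [ 509.6 -152.5   85. ] yaw -84.26 x at y=-200 514.4
[504.1 -94.8 232. ] [ 507.7 -130.7  232. ] yaw -84.3 x at y=-200 514.6
railw [np.float64(44.44577004774807)]
tail [503.77619951 -92.77441364 238.        ] rod mid y -167.3994136434727
176 [143, 140, 139, 138, 135, 134, 134, 134, 131, 128, 115, 85, 105, 98, 74, 69, 72, 71, 73, 71, 72, 74]
178 [124, 124, 126, 126, 126, 127, 126, 127, 128, 124, 94, 72, 74, 74, 71, 70, 71, 72, 72, 73, 71, 72]
180 [143, 143, 142, 142, 142, 143, 142, 143, 143, 142, 100, 72, 73, 74, 72, 71, 71, 71, 71, 73, 72, 72]
182 [139, 138, 139, 138, 138, 138, 137, 129, 128, 126, 103, 75, 72, 74, 73, 70, 71, 71, 71, 72, 71, 71]
-285 [398.4 177.3] [402.  172.5]
-290 [400.  177.2] [403.7 172.3]
-295 [401.7 177.1] [405.4 172.2]
-300 [403.3 177. ] [407.1 172.1]
```

Rod and rail agree to 0.2 mm and 0.1° laterally. I'll shift 33.5 mm along the rail and go down.

Request:
{"api": "apply_moves", "payload": {
  "increments": [
    [-1, 0.0017, -0.0167, 0, 0, 0, 0],
    [-1, 0.0017, -0.0168, -0.02, 0, 0, 0],
    [-1, 0, 0, -0.03, 0, 0, 0],
    [-1, 0, 0, -0.03, 0, 0, 0],
    [-1, 0, 0, -0.025, 0, 0, 0]
  ]
}}

```text
time_s: 9.47
ee_pos: [514.6, -201.0, 96.0]
ee_rot: [-180.0, -0.0, 95.9]
force: [0.0, 0.8, -2.2]
gripper_width: 21.7
gripper_force: 18.0
```

Request:
{"api": "apply_moves", "payload": {
  "increments": [
    [-1, 0, 0, -0.015, 0, 0, 0],
    [-1, 0, 0, 0, 0, 0, 0],
    [-1, 0, 0, 0, 0, 0, 0],
    [-1, 0, 0, 0, 0, 0, 0]
  ]
}}

```text
time_s: 9.8
ee_pos: [516.2, -201.9, 83.8]
ee_rot: [179.9, 0.1, 95.9]
force: [0.0, -0.1, -0.5]
gripper_width: 21.7
gripper_force: 18.0
```

```bash
python3 - <<'E'
from h import *
f=cams.grab_frame("wrist"); s=status.state(); print(s["ee_pos"],s["ee_rot"],s["force"])
np.savez("wrist7.npz",**{k:np.array(f[k]) for k in ("color","intrinsics","R","t")})
g=cv2.cvtColor(f["color"],cv2.COLOR_RGB2GRAY).astype(int); h=cv2.cvtColor(f["color"],cv2.COLOR_RGB2HSV); m=(h[...,0]<18)&(h[...,1]>110)
for r in (60,90): print(r,g[r,275:365:1].tolist())
for r in range(90,150,4):
    c=np.where(m[r,270:370])[0]+270; print(r,(c.min(),c.max(),len(c)) if len(c) else None)
E
```

```text
[ 516.35199134 -202.13520431   84.1769996 ] [1.79819341e+02 9.27415023e-02 9.58618802e+01] [ 0.54795914 -0.21780896 -1.80490663]
60 [122, 134, 147, 152, 148, 136, 128, 132, 127, 128, 128, 128, 126, 127, 130, 125, 126, 130, 129, 128, 127, 129, 127, 124, 130, 128, 117, 109, 113, 111, 110, 111, 107, 110, 107, 112, 119, 128, 128, 131, 129, 128, 128, 128, 129, 128, 128, 130, 124, 128, 127, 126, 124, 126, 124, 125, 124, 126, 127, 126, 125, 125, 127, 126, 125, 129, 127, 129, 128, 128, 129, 131, 126, 127, 127, 126, 126, 125, 135, 148, 157, 158, 147, 132, 125, 127, 124, 125, 127, 124]
90 [127, 126, 139, 148, 150, 145, 132, 130, 126, 127, 128, 125, 127, 130, 128, 127, 126, 127, 125, 122, 127, 126, 129, 128, 129, 126, 121, 110, 111, 109, 109, 112, 114, 113, 110, 109, 112, 111, 108, 107, 109, 116, 119, 125, 125, 128, 126, 129, 131, 126, 124, 127, 127, 123, 125, 125, 125, 129, 126, 124, 124, 123, 127, 128, 128, 127, 124, 130, 127, 125, 126, 126, 126, 128, 125, 126, 129, 130, 141, 158, 159, 150, 138, 131, 130, 128, 129, 128, 127, 129]
90 None
94 None
98 None
102 None
106 (np.int64(302), np.int64(334), 32)
110 (np.int64(299), np.int64(339), 41)
114 (np.int64(299), np.int64(339), 41)
118 (np.int64(299), np.int64(339), 41)
122 (np.int64(300), np.int64(339), 40)
126 (np.int64(300), np.int64(338), 39)
130 (np.int64(300), np.int64(338), 39)
134 (np.int64(300), np.int64(338), 39)
138 (np.int64(300), np.int64(338), 39)
142 (np.int64(300), np.int64(338), 39)
146 (np.int64(300), np.int64(338), 39)
```

Request:
{"api": "apply_moves", "payload": {
  "increments": [
    [-1, -0.0013, 0, -0.007, 0, 0, 0],
    [-1, 0, 0, -0.005, 0, 0, 0],
    [-1, 0, 0, -0.002, 0, 0, 0],
    [-1, 0, 0, 0, 0, 0, 0]
  ]
}}

```text
time_s: 10.18
ee_pos: [513.1, -201.9, 67.9]
ee_rot: [-179.9, -0.0, 95.8]
force: [0.3, 0.2, -0.7]
gripper_width: 21.4
gripper_force: 18.0
```

Request:
{"api": "apply_moves", "payload": {
  "increments": [
    [-1, 0, 0, -0.0015, 0, 0, 0],
    [-1, 0, 0, 0, 0, 0, 0]
  ]
}}

```text
time_s: 10.35
ee_pos: [513.6, -202.1, 66.8]
ee_rot: [-180.0, -0.0, 95.8]
force: [-0.2, -0.2, -1.8]
gripper_width: 21.4
gripper_force: 18.0
```

Request:
{"api": "apply_moves", "payload": {
  "increments": [
    [-1, 0, 0, -0.0015, 0, 0, 0],
    [-1, 0, 0, 0, 0, 0, 0]
  ]
}}

```text
time_s: 10.52
ee_pos: [514.2, -202.3, 66.0]
ee_rot: [179.9, 0.0, 95.8]
force: [0.3, 0.0, 1.3]
gripper_width: 21.4
gripper_force: 18.0
```

Force is now +1.3, so contact is starting. One more small step, then I'll check the alignment.

Request:
{"api": "apply_moves", "payload": {
  "increments": [
    [-1, 0, 0, -0.001, 0, 0, 0],
    [-1, 0, 0, 0, 0, 0, 0],
    [-1, 0, 0, 0, 0, 0, 0]
  ]
}}

```text
time_s: 10.77
ee_pos: [514.5, -202.3, 65.8]
ee_rot: [179.9, 0.1, 95.8]
force: [-0.5, 1.0, 6.1]
gripper_width: 21.4
gripper_force: 18.0
```

```bash
cat > a.py <<'E'
from h import *
f=cams.grab_frame("wrist"); s=status.state(); print(s["time_s"],s["ee_pos"].round(1),s["ee_rot"].round(2),s["force"].round(1))
np.savez("wlast.npz",**{k:np.array(f[k]) for k in ("color","intrinsics","R","t")})
g=cv2.cvtColor(f["color"],cv2.COLOR_RGB2GRAY).astype(float); h=cv2.cvtColor(f["color"],cv2.COLOR_RGB2HSV); m=(h[...,0]<18)&(h[...,1]>110)
for r in (60,80): 
    L=g[r-3:r+4].mean(0); a=240+np.argmax(L[240:310]); b=330+np.argmax(L[330:400]); print(r,"edges",a,b,(a+b)/2)
for r in list(range(88,116,3))+[125,135,145,155,165]:
    c=np.where(m[r,260:380])[0]+260; print(r,(c.min(),c.max(),(c.min()+c.max())/2) if len(c) else None)
E
python3 a.py
```

```text
10.8167 [ 514.5 -202.3   65.8] [1.7987e+02 5.0000e-02 9.5800e+01] [-1.4  1.2  5.5]
60 edges 277 362 319.5
80 edges 277 361 319.0
88 None
91 None
94 None
97 None
100 None
103 None
106 (np.int64(303), np.int64(334), np.float64(318.5))
109 (np.int64(299), np.int64(339), np.float64(319.0))
112 (np.int64(299), np.int64(339), np.float64(319.0))
115 (np.int64(299), np.int64(339), np.float64(319.0))
125 (np.int64(300), np.int64(338), np.float64(319.0))
135 (np.int64(300), np.int64(337), np.float64(318.5))
145 (np.int64(300), np.int64(338), np.float64(319.0))
155 (np.int64(300), np.int64(338), np.float64(319.0))
165 (np.int64(300), np.int64(338), np.float64(319.0))
```

Seated (predicted 65.6, measured 65.8, centred). I'll release and lift.

Request:
{"api": "apply_moves", "payload": {
  "increments": [
    [-0.4, 0, 0, 0, 0, 0, 0],
    [-0.1, 0, 0, 0, 0, 0, 0],
    [-0.1, 0, 0, 0, 0, 0, 0],
    [-0.1, 0, 0, 0, 0, 0, 0]
  ]
}}

```text
time_s: 11.15
ee_pos: [513.5, -202.1, 64.2]
ee_rot: [-180.0, -0.0, 95.8]
force: [0.3, 0.3, -0.2]
gripper_width: 40.5
gripper_force: 0.0
```

Request:
{"api": "apply_moves", "payload": {
  "increments": [
    [-0.1, 0, 0, 0.01, 0, 0, 0],
    [-0.1, 0, 0, 0.02, 0, 0, 0],
    [0.1, 0, 0, 0.035, 0, 0, 0],
    [0.1, 0, 0, 0.04, 0, 0, 0],
    [0.1, 0, 0, 0.04, 0, 0, 0]
  ]
}}

```text
time_s: 11.57
ee_pos: [513.1, -201.9, 211.3]
ee_rot: [-180.0, -0.0, 95.8]
force: [0.9, -0.4, 0.1]
gripper_width: 49.8
gripper_force: 0.0
```

Request:
{"api": "apply_moves", "payload": {
  "increments": [
    [0.1, 0, 0, 0, 0, 0, 0],
    [0.1, 0, 0, 0, 0, 0, 0]
  ]
}}

```text
time_s: 11.73
ee_pos: [515.1, -202.7, 212.8]
ee_rot: [179.7, 0.2, 95.8]
force: [0.5, 0.3, -1.5]
gripper_width: 50.1
gripper_force: 0.0
```

```bash
python3 a.py; python3 - <<'E'
from h import *
f=dict(np.load("wlast.npz")); h=cv2.cvtColor(f["color"],cv2.COLOR_RGB2HSV); m=((h[...,0]<18)&(h[...,1]>110)).astype(np.uint8)
n,l,st,c=cv2.connectedComponentsWithStats(m)
for i in range(1,n):
    if st[i,4]>60: print(st[i],c[i].round(1),atz(f,*c[i],155).round(1))
for d in finder.boxes_of("pusher_knob","wrist")[:2]: print(d)
for r in range(0,90,6): print(r,f["color"][r,300:340:3].mean(1).astype(int).tolist())
E
```

```text
11.7833 [ 513.8 -202.2  210.4] [1.799e+02 5.000e-02 9.581e+01] [-0.4  0.6 -0.5]
60 edges 294 341 317.5
80 edges 294 341 317.5
88 None
91 None
94 None
97 None
100 None
103 None
106 None
109 (np.int64(308), np.int64(327), np.float64(317.5))
112 (np.int64(308), np.int64(327), np.float64(317.5))
115 (np.int64(308), np.int64(327), np.float64(317.5))
125 (np.int64(308), np.int64(327), np.float64(317.5))
135 (np.int64(308), np.int64(327), np.float64(317.5))
145 (np.int64(308), np.int64(327), np.float64(317.5))
155 (np.int64(308), np.int64(326), np.float64(317.0))
165 (np.int64(308), np.int64(326), np.float64(317.0))
[ 506    1   47   70 1715] [528.8  35.8] [654.5 -62.1 155. ]
[ 308  107   20  147 2753] [317.3 178. ] [ 511.9 -182.7  155. ]
{'rect': [313.6, 1.9, 6.6, 86.5], 'score': 0.72}
{'rect': [307.1, 104.9, 21.8, 148.3], 'score': 0.63}
0 [131, 129, 128, 115, 109, 124, 130, 124, 125, 125, 131, 131, 129, 131]
6 [130, 130, 129, 112, 111, 126, 127, 128, 126, 126, 131, 129, 131, 134]
12 [134, 129, 128, 110, 110, 126, 129, 127, 124, 127, 131, 131, 128, 134]
18 [129, 132, 130, 112, 109, 129, 12
[... 151 characters left out ...]
126, 124, 129, 129, 131, 131, 136]
36 [130, 132, 131, 113, 111, 128, 131, 128, 125, 128, 132, 132, 131, 131]
42 [132, 131, 131, 115, 111, 128, 128, 128, 124, 129, 132, 132, 130, 134]
48 [129, 131, 131, 111, 111, 129, 133, 130, 128, 129, 129, 132, 132, 134]
54 [132, 129, 132, 116, 109, 127, 132, 129, 130, 128, 130, 135, 129, 138]
60 [128, 129, 130, 116, 109, 128, 131, 129, 128, 127, 134, 130, 130, 137]
66 [129, 132, 131, 115, 106, 126, 131, 129, 126, 130, 128, 130, 127, 136]
72 [131, 130, 130, 115, 111, 130, 134, 129, 130, 129, 132, 133, 130, 143]
78 [132, 132, 131, 115, 113, 129, 130, 130, 125, 132, 130, 131, 128, 142]
84 [132, 131, 133, 116, 113, 128, 129, 130, 131, 130, 132, 132, 128, 144]
```

Request:
{"api": "apply_moves", "payload": {
  "increments": [
    [0.3, -0.0035, 0.035, 0, 0, 0, 0],
    [0.3, -0.0035, 0.035, 0, 0, 0, 0],
    [0.3, -0.0035, 0.035, 0, 0, 0, 0],
    [0.3, -0.0035, 0.035, 0, 0, 0, 0],
    [0.3, 0, 0, 0, 0, 0, 0]
  ]
}}

```text
time_s: 12.25
ee_pos: [497.3, -56.9, 207.6]
ee_rot: [-179.7, -0.2, 96.1]
force: [0.0, 0.2, -0.4]
gripper_width: 59.5
gripper_force: 0.0
```

Request:
{"api": "apply_moves", "payload": {
  "increments": [
    [0.3, 0, 0, 0, 0, 0, 0],
    [0.3, 0, 0, 0, 0, 0, 0]
  ]
}}

```text
time_s: 12.42
ee_pos: [499.1, -62.3, 208.3]
ee_rot: [-179.9, 0.0, 95.9]
force: [-0.3, -0.6, 0.3]
gripper_width: 59.2
gripper_force: 0.0
```

```bash
python3 - <<'E'
from h import *
f=cams.grab_frame("wrist"); s=status.state(); print(s["time_s"],s["ee_pos"].round(1))
h=cv2.cvtColor(f["color"],cv2.COLOR_RGB2HSV); m=((h[...,0]<18)&(h[...,1]>110)).astype(np.uint8)
n,l,st,c=cv2.connectedComponentsWithStats(m)
for i in range(1,n):
    if st[i,4]>60: print(st[i],c[i].round(1),atz(f,*c[i],155).round(1))
for d in finder.boxes_of("pusher_knob","wrist")[:2]: print(d)
g=cv2.cvtColor(f["color"],cv2.COLOR_RGB2GRAY).astype(int)
print([g[r,310:330].mean().astype(int) for r in range(0,200,5)])
for y in (25,30,35): print(y,px(f,[490.8,y,155]),px(f,[490.8,y,112]),px(f,[490.8,y,165]))
E
```

```text
12.4667 [499.4 -62.8 208.5]
[306  65  32  35 841] [321.4  81.5] [491.1  31.5 155. ]
[ 495  129   43   58 1356] [515.8 157.8] [648.7  -9.2 155. ]
[312 243  18  20 348] [320.5 252.7] [ 504.6 -105.7  155. ]
[312 292  17  30 494] [320.  306.7] [ 509.6 -158.3  155. ]
{'rect': [292.5, 58.2, 59.9, 176.3], 'score': 0.91}
[np.int64(87), np.int64(119), np.int64(118), np.int64(119), np.int64(118), np.int64(119), np.int64(119), np.int64(120), np.int64(120), np.int64(120), np.int64(119), np.int64(120), np.int64(61), np.int64(73), np.int64(93), np.int64(98), np.int64(96), np.int64(92), np.int64(78), np.int64(53), np.int64(57), np.int64(60), np.int64(59), np.int64(123), np.int64(123), np.int64(123), np.int64(123), np.int64(123), np.int64(123), np.int64(123), np.int64(123), np.int64(124), np.int64(124), np.int64(124), np.int64(124), np.int64(124), np.int64(124), np.int64(124), np.int64(125), np.int64(125)]
25 [320.08192569  90.61759228] [320.05120584  93.47860594] [320.09068952  89.80139543]
30 [320.77476753  83.54182026] [320.63951977  87.48246805] [320.81339301  82.4164084 ]
35 [321.47541826  76.38629859] [321.23346071  81.42897916] [321.54459449  74.94458428]
```

Request:
{"api": "apply_moves", "payload": {
  "increments": [
    [0.3, -0.003, 0.033, 0, 0, 0, 0],
    [0.3, -0.003, 0.033, 0, 0, 0, 0],
    [0.3, -0.0025, 0.0275, 0, 0, 0, 0],
    [0.3, 0, 0, 0, 0, 0, 0],
    [0.3, 0, 0, 0, 0, 0, 0]
  ]
}}

```text
time_s: 12.93
ee_pos: [491.3, 31.1, 209.2]
ee_rot: [-180.0, 0.0, 95.9]
force: [0.0, 0.0, 0.4]
gripper_width: 59.0
gripper_force: 0.0
```

Request:
{"api": "apply_moves", "payload": {
  "increments": [
    [0.3, 0, 0, -0.03, 0, 0, 0],
    [0.3, 0, 0, -0.03, 0, 0, 0],
    [0.3, 0, 0, -0.02, 0, 0, 0],
    [0.3, 0, 0, -0.012, 0, 0, 0],
    [0.3, 0, 0, 0, 0, 0, 0]
  ]
}}

```text
time_s: 13.35
ee_pos: [489.2, 29.5, 114.6]
ee_rot: [-179.6, 0.0, 95.7]
force: [-0.3, 0.2, 0.3]
gripper_width: 59.6
gripper_force: 0.0
```

Request:
{"api": "apply_moves", "payload": {
  "increments": [
    [0.3, 0, 0, -0.006, 0, 0, 0],
    [0.3, 0, 0, 0, 0, 0, 0]
  ]
}}

```text
time_s: 13.52
ee_pos: [491.5, 30.4, 111.4]
ee_rot: [180.0, 0.0, 95.7]
force: [-0.2, -0.1, -0.4]
gripper_width: 59.5
gripper_force: 0.0
```

Request:
{"api": "apply_moves", "payload": {
  "increments": [
    [-1, 0, 0, 0, 0, 0, 0],
    [-1, 0, 0, 0, 0, 0, 0],
    [-1, 0, 0, 0, 0, 0, 0],
    [-1, 0, 0, 0, 0, 0, 0],
    [-1, 0, 0, 0, 0, 0, 0]
  ],
  "newtons": 25
}}

```text
time_s: 13.93
ee_pos: [491.4, 31.5, 111.9]
ee_rot: [179.9, 0.0, 95.8]
force: [-0.3, -0.0, 0.6]
gripper_width: 29.3
gripper_force: 0.0
```

Request:
{"api": "apply_moves", "payload": {
  "increments": [
    [-1, 0, 0, 0, 0, 0, 0],
    [-1, 0, 0, 0, 0, 0, 0]
  ]
}}

```text
time_s: 14.1
ee_pos: [491.3, 31.5, 111.8]
ee_rot: [180.0, 0.0, 95.8]
force: [0.7, 0.2, 2.1]
gripper_width: 24.8
gripper_force: 25.0
```

Request:
{"api": "apply_moves", "payload": {
  "increments": [
    [-1, 0.0004, -0.004, 0, 0, 0, 0],
    [-1, 0.0005, -0.005, 0, 0, 0, 0],
    [-1, 0.0005, -0.005, 0, 0, 0, 0],
    [-1, 0.0005, -0.005, 0, 0, 0, 0],
    [-1, 0.0005, -0.005, 0, 0, 0, 0]
  ]
}}

```text
time_s: 14.52
ee_pos: [493.8, 7.1, 111.8]
ee_rot: [180.0, -0.0, 95.8]
force: [-1.7, 2.9, 4.5]
gripper_width: 24.6
gripper_force: 25.0
```

Request:
{"api": "apply_moves", "payload": {
  "increments": [
    [-1, 0.0006, -0.006, 0, 0, 0, 0],
    [-1, 0.0006, -0.006, 0, 0, 0, 0],
    [-1, 0.0006, -0.006, 0, 0, 0, 0],
    [-1, 0.0006, -0.006, 0, 0, 0, 0],
    [-1, 0.0006, -0.006, 0, 0, 0, 0]
  ]
}}

```text
time_s: 14.93
ee_pos: [496.7, -22.9, 111.8]
ee_rot: [180.0, -0.0, 95.8]
force: [-0.5, 3.6, 4.9]
gripper_width: 24.7
gripper_force: 25.0
```

Request:
{"api": "apply_moves", "payload": {
  "increments": [
    [-1, 0.0007, -0.007, 0, 0, 0, 0],
    [-1, 0.0007, -0.007, 0, 0, 0, 0],
    [-1, 0.0007, -0.007, 0, 0, 0, 0],
    [-1, 0.0007, -0.007, 0, 0, 0, 0],
    [-1, 0.0007, -0.007, 0, 0, 0, 0]
  ]
}}

```text
time_s: 15.35
ee_pos: [500.2, -57.6, 111.8]
ee_rot: [180.0, -0.1, 95.8]
force: [-0.0, 4.8, 5.7]
gripper_width: 25.0
gripper_force: 25.0
```

Request:
{"api": "apply_moves", "payload": {
  "increments": [
    [-1, 0.0007, -0.007, 0, 0, 0, 0],
    [-1, 0.0007, -0.007, 0, 0, 0, 0],
    [-1, 0.0007, -0.007, 0, 0, 0, 0],
    [-1, 0.0007, -0.007, 0, 0, 0, 0],
    [-1, 0.0007, -0.007, 0, 0, 0, 0]
  ]
}}

```text
time_s: 15.77
ee_pos: [503.6, -92.7, 111.7]
ee_rot: [180.0, -0.1, 95.8]
force: [-0.5, 4.3, 5.7]
gripper_width: 24.6
gripper_force: 25.0
```

Request:
{"api": "apply_moves", "payload": {
  "increments": [
    [-1, 0.0007, -0.007, 0, 0, 0, 0],
    [-1, 0.0007, -0.007, 0, 0, 0, 0],
    [-1, 0.0007, -0.007, 0, 0, 0, 0],
    [-1, 0.0007, -0.007, 0, 0, 0, 0],
    [-1, 0.0007, -0.007, 0, 0, 0, 0]
  ]
}}

```text
time_s: 16.18
ee_pos: [507.1, -127.7, 111.8]
ee_rot: [180.0, -0.1, 95.8]
force: [-0.9, 4.8, 5.0]
gripper_width: 24.8
gripper_force: 25.0
```

Request:
{"api": "apply_moves", "payload": {
  "increments": [
    [-1, 0.0007, -0.007, 0, 0, 0, 0],
    [-1, 0.0007, -0.007, 0, 0, 0, 0],
    [-1, 0.0007, -0.007, 0, 0, 0, 0],
    [-1, 0.0007, -0.007, 0, 0, 0, 0],
    [-1, 0.0007, -0.007, 0, 0, 0, 0]
  ]
}}

```text
time_s: 16.6
ee_pos: [510.6, -162.7, 111.8]
ee_rot: [180.0, -0.1, 95.8]
force: [0.5, 3.8, 4.7]
gripper_width: 24.6
gripper_force: 25.0
```

Request:
{"api": "apply_moves", "payload": {
  "increments": [
    [-1, 0.0005, -0.005, 0, 0, 0, 0],
    [-1, 0.0005, -0.005, 0, 0, 0, 0],
    [-1, 0.0005, -0.005, 0, 0, 0, 0],
    [-1, 0.0005, -0.005, 0, 0, 0, 0],
    [-1, 0.0005, -0.005, 0, 0, 0, 0]
  ]
}}

```text
time_s: 17.02
ee_pos: [513.1, -187.7, 111.8]
ee_rot: [180.0, -0.1, 95.8]
force: [0.5, 4.5, 5.9]
gripper_width: 24.6
gripper_force: 25.0
```

Request:
{"api": "apply_moves", "payload": {
  "increments": [
    [-1, 0.0003, -0.003, 0, 0, 0, 0],
    [-1, 0.0003, -0.003, 0, 0, 0, 0],
    [-1, 0.0002, -0.002, 0, 0, 0, 0],
    [-1, 0.0002, -0.002, 0, 0, 0, 0],
    [-1, 0, 0, 0, 0, 0, 0]
  ]
}}

```text
time_s: 17.43
ee_pos: [514.2, -198.5, 111.8]
ee_rot: [180.0, 0.0, 95.8]
force: [-0.6, 0.7, 4.2]
gripper_width: 24.5
gripper_force: 25.0
```

```bash
cat > t.py <<'E'
from h import *
f=cams.grab_frame("top"); s=status.state(); print(s["time_s"],s["ee_pos"].round(1),s["force"].round(1))
np.savez("tlast.npz",**{k:np.array(f[k]) for k in ("color","intrinsics","R","t")})
h=cv2.cvtColor(f["color"],cv2.COLOR_RGB2HSV); m=((h[...,0]<25)&(h[...,1]>60)).astype(np.uint8); m[:,:380]=0; m[:130]=0; m[215:]=0; m[:,520:]=0
n,l,st,c=cv2.connectedComponentsWithStats(m)
for i in range(1,n):
    if st[i,4]>8: x,y,w,hh,_=st[i]; print(st[i],f["color"][l==i].mean(0).astype(int),atz(f,x,c[i][1],93).round(0),atz(f,x+w,c[i][1],93).round(0))
for d in finder.boxes_of("long_rod_mid","top")[:4]+finder.boxes_of("end_stop","top")[:2]: print(d)
g=f["color"].mean(2).astype(int)
for r in (160,164,168,172,176): print(r,g[r,420:484:2].tolist())
E
python3 t.py
```

```text
17.4833 [ 514.2 -198.5  111.8] [1.2 0.5 4.7]
[429 168  38   8 236] [126  98  73] [ 537. -377.   93.] [ 540. -492.   93.]
{'rect': [147.2, 198.5, 43.2, 24.9], 'score': 0.84}
{'rect': [198.2, 233.0, 50.7, 20.5], 'score': 0.65}
160 [112, 112, 113, 115, 163, 164, 164, 164, 164, 165, 164, 165, 164, 165, 165, 165, 164, 165, 165, 165, 165, 164, 164, 164, 163, 164, 165, 165, 165, 164, 107, 104]
164 [111, 111, 110, 110, 163, 165, 165, 165, 165, 165, 165, 164, 165, 165, 165, 164, 164, 164, 164, 164, 163, 164, 153, 133, 126, 162, 164, 165, 165, 165, 113, 104]
168 [111, 110, 110, 111, 143, 152, 151, 151, 150, 151, 150, 149, 133, 117, 119, 107, 107, 95, 96, 92, 91, 92, 92, 114, 124, 147, 166, 165, 165, 166, 130, 104]
172 [113, 113, 114, 114, 108, 101, 100, 103, 104, 104, 105, 106, 107, 108, 111, 111, 110, 111, 107, 103, 99, 96, 96, 100, 125, 136, 165, 165, 164, 165, 155, 103]
176 [113, 112, 113, 111, 112, 101, 110, 112, 122, 121, 133, 135, 154, 154, 153, 154, 153, 154, 153, 154, 153, 153, 152, 151, 129, 125, 159, 150, 141, 139, 129, 110]
```

Request:
{"api": "apply_moves", "payload": {
  "increments": [
    [-1, 0.0001, -0.001, 0, 0, 0, 0],
    [-1, 0.0001, -0.001, 0, 0, 0, 0],
    [-1, 0.0001, -0.001, 0, 0, 0, 0],
    [-1, 0.0001, -0.001, 0, 0, 0, 0],
    [-1, 0.0001, -0.001, 0, 0, 0, 0]
  ]
}}

```text
time_s: 18.0
ee_pos: [514.6, -202.7, 111.7]
ee_rot: [180.0, -0.0, 95.8]
force: [-0.2, 2.2, 5.1]
gripper_width: 24.9
gripper_force: 25.0
```

Request:
{"api": "apply_moves", "payload": {
  "increments": [
    [-1, 0.0001, -0.001, 0, 0, 0, 0],
    [-1, 0.0001, -0.001, 0, 0, 0, 0]
  ]
}}

```text
time_s: 18.17
ee_pos: [514.8, -204.5, 111.7]
ee_rot: [180.0, -0.0, 95.8]
force: [-0.4, 6.2, 7.0]
gripper_width: 24.8
gripper_force: 25.0
```

Request:
{"api": "apply_moves", "payload": {
  "increments": [
    [-1, 0.0001, -0.001, 0, 0, 0, 0],
    [-1, 0.0001, -0.001, 0, 0, 0, 0]
  ]
}}

```text
time_s: 18.33
ee_pos: [514.7, -204.5, 111.7]
ee_rot: [180.0, -0.3, 95.7]
force: [0.7, 11.1, 8.4]
gripper_width: 24.6
gripper_force: 25.0
```

```bash
python3 t.py | head -2; python3 - <<'E'
from h import *
f=dict(np.load("tlast.npz"))
for r in(164,166,168,170,172): print(r,[tuple(x) for x in f["color"][r,458:478:2].tolist()])
E
```

```text
18.3833 [ 514.7 -204.5  111.7] [0.  8.4 7.2]
[429 167  40   9 249] [126  97  72] [ 538. -377.   93.] [ 541. -498.   93.]
164 [(168, 166, 160), (167, 165, 161), (167, 165, 160), (153, 153, 152), (134, 135, 133), (126, 126, 123), (166, 163, 157), (168, 165, 160), (169, 167, 162), (168, 165, 160)]
166 [(147, 151, 155), (145, 149, 154), (146, 151, 155), (145, 149, 153), (137, 138, 139), (124, 124, 120), (165, 162, 157), (169, 166, 160), (169, 166, 160), (168, 166, 160)]
168 [(114, 92, 76), (114, 90, 70), (117, 91, 71), (117, 91, 67), (120, 91, 67), (121, 107, 90), (149, 148, 144), (170, 167, 161), (170, 167, 161), (169, 165, 159)]
170 [(130, 99, 70), (131, 100, 71), (133, 101, 73), (135, 104, 75), (133, 102, 72), (131, 102, 75), (146, 145, 141), (169, 166, 161), (169, 166, 160), (169, 166, 161)]
172 [(131, 100, 71), (129, 99, 71), (127, 97, 68), (125, 96, 68), (124, 94, 67), (123, 96, 73), (137, 137, 134), (169, 166, 160), (168, 166, 160), (169, 166, 161)]
```

The rod's end is at y≈-498, where the stop face should be, and the pusher stalled at 11 N, so it touches the stop. Now I'll draw the pusher back.

Request:
{"api": "apply_moves", "payload": {
  "increments": [
    [-1, -0.0003, 0.003, 0, 0, 0, 0],
    [-1, -0.0004, 0.004, 0, 0, 0, 0],
    [-1, -0.0006, 0.006, 0, 0, 0, 0],
    [-1, -0.0008, 0.008, 0, 0, 0, 0],
    [-1, -0.001, 0.01, 0, 0, 0, 0]
  ]
}}

```text
time_s: 18.9
ee_pos: [512.0, -176.7, 111.8]
ee_rot: [180.0, 0.1, 95.8]
force: [-0.4, -0.6, 5.5]
gripper_width: 24.4
gripper_force: 25.0
```

Request:
{"api": "apply_moves", "payload": {
  "increments": [
    [-1, -0.001, 0.01, 0, 0, 0, 0],
    [-1, -0.001, 0.01, 0, 0, 0, 0],
    [-1, -0.001, 0.01, 0, 0, 0, 0],
    [-1, -0.001, 0.01, 0, 0, 0, 0],
    [-1, -0.001, 0.01, 0, 0, 0, 0]
  ]
}}

```text
time_s: 19.32
ee_pos: [507.0, -126.1, 111.8]
ee_rot: [180.0, 0.1, 95.8]
force: [0.0, -2.5, 6.1]
gripper_width: 24.7
gripper_force: 25.0
```

Request:
{"api": "apply_moves", "payload": {
  "increments": [
    [-1, -0.001, 0.01, 0, 0, 0, 0],
    [-1, -0.001, 0.01, 0, 0, 0, 0],
    [-1, -0.001, 0.01, 0, 0, 0, 0],
    [-1, -0.001, 0.01, 0, 0, 0, 0],
    [-1, -0.001, 0.01, 0, 0, 0, 0]
  ]
}}

```text
time_s: 19.73
ee_pos: [502.0, -76.0, 111.8]
ee_rot: [180.0, 0.1, 95.8]
force: [-0.7, -0.7, 4.7]
gripper_width: 24.5
gripper_force: 25.0
```

Request:
{"api": "apply_moves", "payload": {
  "increments": [
    [-1, -0.001, 0.01, 0, 0, 0, 0],
    [-1, -0.001, 0.01, 0, 0, 0, 0],
    [-1, -0.001, 0.01, 0, 0, 0, 0],
    [-1, -0.001, 0.01, 0, 0, 0, 0],
    [-1, -0.001, 0.01, 0, 0, 0, 0]
  ]
}}

```text
time_s: 20.15
ee_pos: [497.0, -26.0, 111.7]
ee_rot: [180.0, 0.1, 95.8]
force: [-0.4, -0.9, 5.6]
gripper_width: 24.9
gripper_force: 25.0
```

Request:
{"api": "apply_moves", "payload": {
  "increments": [
    [-1, -0.001, 0.01, 0, 0, 0, 0],
    [-1, -0.001, 0.01, 0, 0, 0, 0],
    [-1, -0.001, 0.01, 0, 0, 0, 0],
    [-1, -0.001, 0.01, 0, 0, 0, 0],
    [-1, -0.001, 0.01, 0, 0, 0, 0]
  ]
}}

```text
time_s: 20.57
ee_pos: [492.1, 24.1, 111.7]
ee_rot: [180.0, 0.1, 95.8]
force: [0.0, -1.6, 5.7]
gripper_width: 25.0
gripper_force: 25.0
```

Now slowly back to the rear end.

Request:
{"api": "apply_moves", "payload": {
  "increments": [
    [-1, -0.0005, 0.005, 0, 0, 0, 0],
    [-1, -0.0005, 0.005, 0, 0, 0, 0],
    [-1, -0.0004, 0.004, 0, 0, 0, 0],
    [-1, -0.0004, 0.004, 0, 0, 0, 0],
    [-1, -0.0003, 0.003, 0, 0, 0, 0]
  ]
}}

```text
time_s: 20.98
ee_pos: [490.0, 45.1, 111.7]
ee_rot: [180.0, 0.1, 95.8]
force: [0.0, -0.7, 6.2]
gripper_width: 25.2
gripper_force: 25.0
```

Request:
{"api": "apply_moves", "payload": {
  "increments": [
    [-1, -0.0002, 0.002, 0, 0, 0, 0],
    [-1, -0.0002, 0.002, 0, 0, 0, 0],
    [-1, -0.0001, 0.001, 0, 0, 0, 0]
  ]
}}

```text
time_s: 21.23
ee_pos: [489.5, 50.0, 111.8]
ee_rot: [180.0, 0.1, 95.8]
force: [-0.1, -1.4, 5.4]
gripper_width: 24.8
gripper_force: 25.0
```

Request:
{"api": "apply_moves", "payload": {
  "increments": [
    [-1, -0.0001, 0.001, 0, 0, 0, 0],
    [-1, -0.0001, 0.001, 0, 0, 0, 0]
  ]
}}

```text
time_s: 21.4
ee_pos: [489.4, 51.3, 111.7]
ee_rot: [180.0, 0.1, 95.9]
force: [0.4, -4.8, 5.8]
gripper_width: 24.6
gripper_force: 25.0
```

Request:
{"api": "apply_moves", "payload": {
  "increments": [
    [0.2, 0, 0, 0, 0, 0, 0],
    [0.2, 0, 0, 0, 0, 0, 0],
    [0.2, 0, 0, 0, 0, 0, 0],
    [0.2, 0, 0, 0, 0, 0, 0],
    [0.2, 0, 0, 0, 0, 0, 0]
  ]
}}

```text
time_s: 21.82
ee_pos: [488.8, 52.4, 111.1]
ee_rot: [-180.0, -0.0, 95.8]
force: [0.1, -0.5, 0.3]
gripper_width: 53.7
gripper_force: 0.0
```

Request:
{"api": "apply_moves", "payload": {
  "increments": [
    [0.2, 0, 0, 0.01, 0, 0, 0],
    [0.2, 0, 0, 0.03, 0, 0, 0],
    [0.2, 0, 0, 0.03, 0, 0, 0],
    [0.2, 0, 0, 0.03, 0, 0, 0],
    [0.2, -0.02, 0, 0.03, 0, 0, 0]
  ]
}}

```text
time_s: 22.23
ee_pos: [471.5, 52.5, 243.4]
ee_rot: [179.8, 0.0, 95.8]
force: [0.4, 0.4, 0.5]
gripper_width: 54.9
gripper_force: 0.0
```

Request:
{"api": "apply_moves", "payload": {
  "increments": [
    [0.2, -0.03, 0, 0, 0, 0, 0],
    [0.2, -0.03, 0, 0, 0, 0, 0],
    [0.2, -0.03, 0, 0, 0, 0, 0],
    [0.2, 0, 0, 0, 0, 0, 0],
    [0.2, 0, 0, 0, 0, 0, 0]
  ]
}}

```text
time_s: 22.65
ee_pos: [378.4, 52.5, 242.5]
ee_rot: [179.9, -0.0, 95.8]
force: [0.4, -0.2, 0.3]
gripper_width: 54.7
gripper_force: 0.0
```

```bash
python3 t.py | head -3; python3 - <<'E'
from h import *
f=dict(np.load("tlast.npz")); f0=dict(np.load("top2.npz"))
d=np.abs(f["color"].astype(int)-f0["color"].astype(int)).sum(2)
print("rack diff",d[140:210,200:255].max(), "flap area diff",d[165:195,395:420].max(), "blade nose row",)
g=f["color"].mean(2).astype(int); g0=f0["color"].mean(2).astype(int)
for r in(180,181,182): print(g[r,320:350:2].tolist(),g0[r,320:350:2].tolist())
h=cv2.cvtColor(f["color"],cv2.COLOR_RGB2HSV); m=((h[...,0]<18)&(h[...,1]>110)).astype(np.uint8)
n,l,st,c=cv2.connectedComponentsWithStats(m)
for i in range(1,n):
    if st[i,4]>20 and 190<c[i][0]<400 and 140<c[i][1]<200: print(st[i],c[i].round(1),atz(f,*c[i],155).round(1))
s=cams.grab_frame("scene"); s0=np.load("scene1.npz"); D=np.abs(s["color"].astype(int)-s0["color"].astype(int)).sum(2)
print("flap scene diff",D[160:195,250:285].max(),"flap",[ (round(x["score"],2),x["rect"]) for x in finder.boxes_of("flap","scene")])
E
```

```text
22.7 [379.5  52.5 242.4] [ 0.3 -0.3 -0.7]
[429 167  40   9 251] [123  95  71] [ 538. -377.   93.] [ 541. -498.   93.]
{'rect': [200.1, 232.1, 45.0, 20.8], 'score': 0.82}
rack diff 366 flap area diff 16 blade nose row
[141, 140, 140, 140, 139, 139, 129, 128, 137, 136, 133, 132, 128, 125, 123] [145, 142, 144, 141, 141, 142, 130, 129, 118, 116, 106, 134, 131, 128, 127]
[125, 113, 112, 104, 95, 93, 98, 114, 125, 124, 124, 125, 124, 124, 124] [128, 115, 116, 106, 97, 96, 101, 102, 109, 109, 115, 126, 126, 127, 127]
[99, 104, 105, 111, 119, 121, 122, 124, 125, 125, 126, 125, 128, 130, 132] [102, 107, 108, 115, 122, 125, 126, 126, 125, 127, 129, 129, 133, 132, 135]
[205 150  47   4 117] [227.9 151.6] [566.6 225.5 155. ]
[217 167  25   6 129] [228.3 169.4] [513.1 221.2 155. ]
flap scene diff 129 flap [(0.77, [256.4, 165.4, 21.5, 26.0])]
```

Request:
{"api": "apply_moves", "payload": {
  "increments": [
    [0.2, -0.008, -0.035, 0.01, 0, 0, 0],
    [0.2, -0.008, -0.035, 0.01, 0, 0, 0],
    [0.2, -0.008, -0.035, 0.01, 0, 0, 0],
    [0.2, -0.008, -0.035, 0.01, 0, 0, 0],
    [0.2, -0.008, -0.035, 0, 0, 0, 0]
  ]
}}

```text
time_s: 23.32
ee_pos: [340.1, -124.7, 283.2]
ee_rot: [179.8, 0.1, 95.9]
force: [1.0, -0.3, -0.5]
gripper_width: 54.8
gripper_force: 0.0
```

Request:
{"api": "apply_moves", "payload": {
  "increments": [
    [0.2, 0, 0, 0, 0, 0, 0],
    [0.2, 0, 0, 0, 0, 0, 0],
    [0.2, 0, 0, 0, 0, 0, 0]
  ]
}}

```text
time_s: 23.57
ee_pos: [339.4, -122.4, 281.1]
ee_rot: [-180.0, -0.1, 95.8]
force: [-0.2, 0.2, 0.1]
gripper_width: 54.8
gripper_force: 0.0
```

```bash
python3 t.py | head -2; python3 - <<'E'
from h import *
f=dict(np.load("tlast.npz")); s=cams.grab_frame("scene"); s0=np.load("scene1.npz")
def comps(im,a,b,c,d):
    h=cv2.cvtColor(np.ascontiguousarray(im),cv2.COLOR_RGB2HSV); m=((h[...,0]<18)&(h[...,1]>110)).astype(np.uint8)
    n,l,st,ce=cv2.connectedComponentsWithStats(m)
    return [(st[i].tolist(),ce[i].round(1).tolist()) for i in range(1,n) if st[i,4]>20 and a<ce[i][0]<b and c<ce[i][1]<d]
print("top",comps(f["color"],190,400,140,200)); f0=np.load("top1.npz"); print("top0",comps(f0["color"],190,400,140,200))
print("sc",comps(s["color"],300,440,200,350)); print("sc0",comps(s0["color"],300,440,200,350))
D=np.abs(s["color"].astype(int)-s0["color"].astype(int)).sum(2)[160:200,245:290]; ys,xs=np.where(D>60); print("flap diff px",len(xs),(xs.min()+245,xs.max()+245,ys.min()+160,ys.max()+160) if len(xs) else "")
d=np.abs(f["color"].astype(int)-f0["color"].astype(int)).sum(2); print("top flap diff",d[165:195,395:420].max())
E
```

```text
23.6167 [ 339.5 -121.9  281.1] [-0.6  0.4  0.2]
[429 167  40   9 251] [123  95  71] [ 538. -377.   93.] [ 541. -498.   93.]
top [([205, 150, 47, 4, 116], [227.9, 151.6]), ([217, 167, 28, 6, 146], [230.4, 169.4]), ([283, 176, 7, 7, 41], [286.2, 179.0])]
top0 [([205, 150, 47, 4, 117], [227.9, 151.6]), ([217, 167, 28, 6, 148], [230.3, 169.4]), ([290, 175, 7, 7, 39], [293.0, 178.2]), ([204, 185, 47, 7, 249], [227.2, 188.3])]
sc [([344, 221, 8, 16, 101], [347.2, 228.1]), ([367, 289, 29, 25, 224], [381.1, 300.8]), ([347, 301, 45, 38, 187], [369.4, 319.7])]
sc0 [([339, 217, 7, 16, 100], [341.9, 224.5]), ([376, 271, 46, 38, 356], [399.0, 289.6]), ([367, 289, 29, 25, 226], [381.0, 300.7]), ([347, 301, 45, 38, 187], [369.4, 319.7])]
flap diff px 10 (np.int64(251), np.int64(255), np.int64(171), np.int64(174))
top flap diff 19
```

The other rods are unchanged, the pusher is fully back (20 mm behind where it started), the flap looks as it did at the start, and the rod is at the stop.

```bash
python3 -c "
from workcell import env; print(env.job_done())"
```

```text
the job is handed in; nothing more can be done
None
```

The long amber rod is in the oven with its far end at the end stop, the pusher is fully back and released, the flap looks shut in the cameras, and the job is handed in at about 23.6 s of the 61 s, with no verdict returned.

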